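Hang the washed tumblers on the draining pegs

TASK

Swing the folded long peg of the drip tray all the way up to its stop, then hang the tumblers mouth-down to drain: the tall one on the long peg and the short one on the short peg, each pushed right on until its closed end rests on the tip of its peg. Let go of them there; do not drop them, and do not push the tins about.

Things in the scene. Friction and masses are not known exactly. Their poses are not given: they have to be found in the camera images.
- drip_tray: steel drip tray, 200 x 320 mm, rim 12 mm high, fixed to the worktop. Origin: on the worktop under the line of the two peg roots, midway between them (80 mm to each), 150 mm from the tray's front edge (towards the robot) and 50 mm from its rear edge. x axis to the rear, y to the left, z up; the tray's yaw differs from start to start. Which side carries the long peg also differs
- long_peg (a joint): hinge of the long peg, rad: 0 = folded flat, peg pointing level to the tray's front (-x of the tray); 1.05 = up at its stop, where the peg leans to the front 30 degrees from vertical, like the short peg. Starts between 0 and 0.15. Stiff (0.2 N m of friction): stays where it is left, also under a cup. The hinge line runs along the tray's y through point long_peg_root
- long_peg_root (a point): root (hinge axis) of the long peg, 45 mm above the worktop, between two small dark cheeks 36 mm wide over all and 9 mm higher than the axis, on a dark steel block. The point's -x axis points along the peg from root to tip, its y axis along the hinge
- long_peg_tip (a point): end of the long peg's tip, 122 mm from its root; axes as for the root. The peg is a 12 mm round steel rod with a black rubber ball of 18 mm diameter at the end and, 20 to 30 mm from the root, a black rubber collar of 36 mm diameter, on which the rim of a hung tumbler leans
- short_peg_root (a point): root of the short peg, fixed, on a block of the same shape, 45 mm above the worktop, 160 mm from the long peg's root along the tray's y. -x points along the peg, from root to tip: up and to the tray's front, 30 degrees from vertical
- short_peg_tip (a point): end of the short peg's tip, 90 mm from its root; same rod, ball, collar and axes as the long peg
- tall_cup: plain aluminium tumbler, the taller of the two, 110 mm high, standing mouth-down on the worktop at the start. Round, hollow, walls 4 mm, closed end 6 mm thick and flat; tapering evenly from 58 mm outer diameter at the closed end (now on top) to 70 mm at the rim; 0.13 to 0.25 kg. Origin: centre of the open rim; its z axis points from the rim to the closed end (up at the start)
- tall_cup_inside (a point): centre of the inner face of the tall tumbler's closed end, 104 mm from the rim along its axis; hung, this face rests on the peg's tip
- short_cup: plain aluminium tumbler, the shorter of the two, 78 mm high, standing mouth-down on the worktop at the start. Round, hollow, walls 4 mm, closed end 6 mm thick and flat; tapering evenly from 58 mm outer diameter at the closed end (now on top) to 70 mm at the rim; 0.1 to 0.2 kg. Origin: centre of the open rim; its z axis points from the rim to the closed end (up at the start)
- short_cup_inside (a point): centre of the inner face of the short tumbler's closed end, 72 mm from the rim along its axis
- tin_4: loose round food tin, 76 mm wide, 58 mm high, in front of the tray, near the robot; bystander. Origin: centre of its underside
- fish_tin: loose low round tin, 86 mm wide, 40 mm high, on the left; bystander

How it is judged (in metres and radians):
On the way:
1. the long peg is swung up to its stop (value of joint long_peg above 0.95 rad), for 0.2 s.
At the end, for the whole second after the job is handed in: Long peg up (joint over 0.95 rad). Each tumbler hangs mouth-down on its own peg (tall on long, short on short), released, at rest, axis within 24 degrees of the peg's, inner face of its closed end on the tip (centre within 10 mm of it along the peg, within 30 mm in all) (value of joint long_peg above 0.95 rad and distance between tall_cup_inside and long_peg_tip below 0.03 m and x of tall_cup_inside in the frame of long_peg_tip between -0.01 and 0.01 m and angle between the z axis of tall_cup and the x axis of long_peg_tip, either way round below 0.42 rad and angle between each of tall_cup, short_cup's own z axis and vertical below 1 rad and contact force between the fingers and tall_cup below 0.1 N and linear speed of each of tall_cup, short_cup below 0.02 m/s and angular speed of each of tall_cup, short_cup below 0.2 rad/s and distance between short_cup_inside and short_peg_tip below 0.03 m and x of short_cup_inside in the frame of short_peg_tip between -0.01 and 0.01 m and angle between the z axis of short_cup and the x axis of short_peg_tip, either way round below 0.42 rad and contact force between the fingers and short_cup below 0.1 N); the robot touches nothing.
It fails at once if a tumbler is dropped or thrown (moves faster than 0.7 m/s while the fingers do not touch it) ((contact force between the fingers and tall_cup below 0.05 N and linear speed of tall_cup above 0.7 m/s) or (contact force between the fingers and short_cup below 0.05 N and linear speed of short_cup above 0.7 m/s)).
It fails at once if a bystander (food tin or low tin) is pushed more than 30 mm from its place (distance of any of tin_4, fish_tin from where it was at the start of the episode above 0.03 m).
It also fails if it takes over 69 s, if anything falls off the work surface, if the arm or the gripper's body presses on something with over 40 N, if the wrist force passes 120 N, or if a joint passes its speed limit or range.

ROBOT

A 7-joint arm with a two-finger parallel gripper is mounted at the origin on the work surface; the furniture and walls round the work are solid. World frame = base frame: x ahead of the robot, y to its left, z up, the work surface at z = 0. Lengths are in m, angles in degrees, forces in N, time in s.
With the tool pointing down it reaches from about 0.4 to 0.85 m from the base axis. Payload 4.4 kg.
Tool frame: the origin (TCP) lies on the mounting face of the last link; the fingertips stand 199 mm ahead of it and the grasp point (between the pads) lies 180 mm ahead of it; z points along the fingers, y is the line along which they close (so a half turn about z gives the same grasp; the last joint's range is limited). The gripper opens to 94 mm and grips with 3 to 60 N. Pads are 16 mm wide; open, the fingers measure 119 mm over their backs; the gripper's body (75 mm by 177 mm) begins 78 mm behind the grasp point.
Start: joints at [-80.088, 36.005, 2.206, 86.941, -1.547, 57.084, -1.146], TCP at [0.154, 0.632, 0.405] pointing down, gripper open.
Joint ranges: [-175.42, 175.42], [-21.48, 121.26], [-71.46, 75.88], [10.55, 141.38], [-63.04, 243.04], [13.31, 113.54], [-168.57, 168.57]. Speed limits (degrees/s): [147.25, 147.25, 180, 180, 180, 180, 180].

INTERFACE

Orientations are given as [roll, pitch, yaw] about the fixed x, y, z axes, in that order (R = Rz(yaw) Ry(pitch) Rx(roll)).
In Python, from bench import bot gives the robot as it stands.
- The arm moves only by the tool steer_hand, called after "Request:" as name(argument=value, ...) on one line, values as JSON. Schema: {"type":"object","properties":{"segments":{"type":"array","items":{"type":"object","properties":{"d":{"type":"array","items":{"type":"number"},"minItems":3,"maxItems":3},"rz":{"type":"number"}},"additionalProperties":false},"minItems":1,"maxItems":10},"finger_gap":{"type":"number"},"squeeze":{"type":"number"},"only":{"type":"string"},"quiet":{"type":"boolean"},"lines":{"type":"string"}},"required":["segments"],"additionalProperties":false}. segments is a list of rows, 1 to 10 of them, each an object with the fields d (a list: dx, dy, dz in m), rz (a turn about the tool's z in degrees); a field left out counts as zero; each row shifts and turns the commanded pose from where the row before left it, along the tool's axes as they then stand; what a row does not reach is not made up. A row lasts 1/10 s, in which the tool goes at most 0.05 m and 8.59 degrees, less where a joint would pass 70% of its speed; a pose out of reach is approached as far as the arm can. finger_gap is the finger opening in m, set as the call begins (left out keeps the last). The fingers move at their own pace and stop on an object; squeeze is the grip in N (left out, the last holds). Time passes only in rows, so rows that do not move let the fingers close. The tool returns the time, the measured TCP pose, the force, the opening and the grip force at its end. only (a regular expression) keeps the lines of the reply that match it, lines (a string "A,B") keeps lines A to B, and quiet returns only ok. Input that does not fit is refused with a message, and nothing moves.
- bot.read_state(): the state, without advancing time (a new reading comes with each control period).
- bot.capture(name): name is "side" or "top" or "wrist"; returns a dict with "frame" (420x560x3 uint8, blue, green, red), "K" (3x3 intrinsics, pixels), "R" (3x3) and "t" (3): a world point X has camera coordinates R X + t. Camera axes: x right, y down, z forward; pixel columns grow to the right and rows downward; lengths in m; the calibration is good to about 2 mm. A picture is of the moment at which its call begins. There is no depth.
- bot.close_job(): hands the job in; it is judged then, once.
The state is a dict: "t": time; "qpos": joint angles; "qd": joint speeds; "joint_torque": joint torques, N m; "tcp_pos": TCP position; "tcp_rot": TCP orientation; "force": force on the tool from outside, world axes, zero at the start; "ft_torque": the same for the moment, N m; "grip_width": finger opening in m; "grip_force": force on a finger pad.
Only numpy, scipy, OpenCV 4.12 (cv2) and the standard library are available. Lean on these libraries where they do the work, as an engineer would, in place of code of your own. Each camera call takes 0.05 s, during which the arm holds its last target. There are 200 camera calls.

## Working session

There is one attempt and no reset: what is moved stays moved. The work goes in short steps, Python scripts to look and compute and a tool call to move; the robot and the scene stay as the last step left them, time stands still between calls to the robot, and variables do not carry over. Pictures are saved under pics/ and viewed, at most 10 in all, crops included, and the job is handed in when it is done.

```bash
ls; mkdir -p pics; python3 - <<'E'
from bench import bot
import cv2
for n in("side","top"):
    c=bot.capture(n); cv2.imwrite(f"pics/{n}0.png",c["frame"]); print(n,c["K"],c["R"],c["t"])
s=bot.read_state(); print(s)
E
```

```text
bench.py
pics
side [[410.00270119   0.         285.96305175]
 [  0.         410.00270119 202.42497965]
 [  0.           0.           1.        ]] [[-0.99476269 -0.09927967 -0.02430498]
 [-0.04360502  0.62727471 -0.77757639]
 [ 0.09244342 -0.77244417 -0.62831857]] [0.57019426 0.07734258 1.28705479]
top [[386.44951604   0.         271.64591792]
 [  0.         386.44951604 209.70457529]
 [  0.           0.           1.        ]] [[-0.0276492  -0.99958404 -0.00820231]
 [-0.99355562  0.0283829  -0.10973438]
 [ 0.10992154  0.00511539 -0.9939271 ]] [0.07123848 0.55352092 1.02113287]
{'t': 0.1, 'qpos': array([-80.08778091,  36.05109785,   2.20215525,  86.9909586 ,
        -1.54801478,  57.0837165 ,  -1.14663703]), 'qd': array([ 0.10158942, -0.11107308, -0.01638866, -0.07181655,  0.00536092,
        0.03902194,  0.10772231]), 'joint_torque': array([ 3.00736356e-03, -5.50798166e+01,  1.14700656e+00, -1.87118608e+01,
       -5.23559097e-02,  1.92051841e-02,  6.15839735e-05]), 'tcp_pos': array([0.153646  , 0.63130108, 0.40387026]), 'tcp_rot': array([-1.79903862e+02, -3.47461509e-04,  1.66316882e+02]), 'force': array([-0.25005971, -0.25174222,  0.13125412]), 'ft_torque': array([ 0.00835101, -0.01696836,  0.05480124]), 'grip_force': 0.0, 'grip_width': 0.0941303647680247}
```

View pics/side0.png

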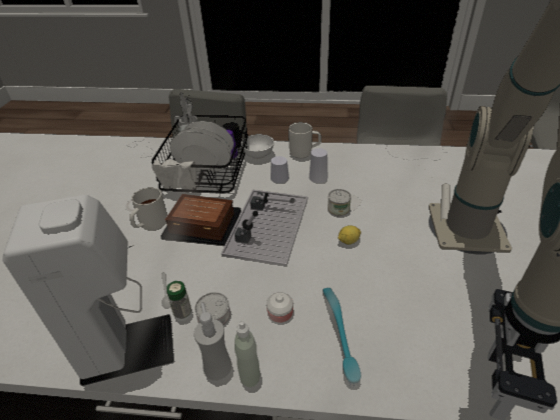

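View pics/top0.png

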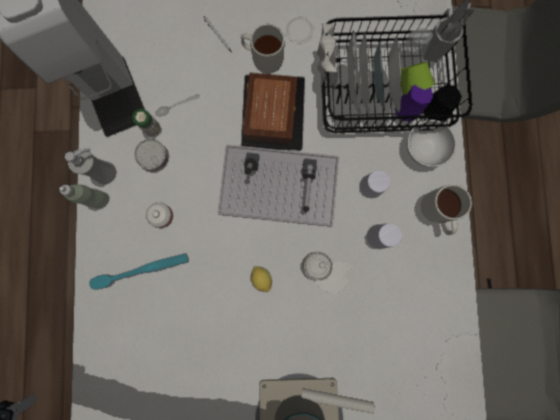

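The side view shows the long peg folded at about (275,200), the short peg at (247,230), and the cups at (279,170) short and (318,165) tall. In the top view the cups are at (377,182) and (389,236), and the long peg runs from (309,170) to (305,210). I'll enlarge both views.

```bash
python3 - <<'E'
import cv2
a=cv2.imread("pics/top0.png")[140:290,210:410]; cv2.imwrite("pics/topc.png",cv2.resize(a,None,fx=4,fy=4,interpolation=cv2.INTER_CUBIC))
a=cv2.imread("pics/side0.png")[140:270,220:360]; cv2.imwrite("pics/sidec.png",cv2.resize(a,None,fx=4.6,fy=4.6,interpolation=cv2.INTER_CUBIC))
E
```

```text
(no output)
```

View pics/topc.png

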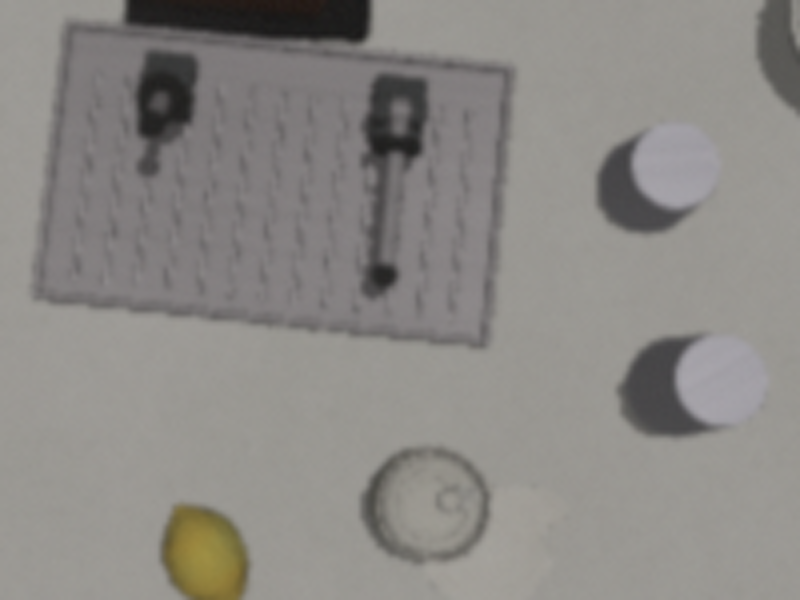

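View pics/sidec.png

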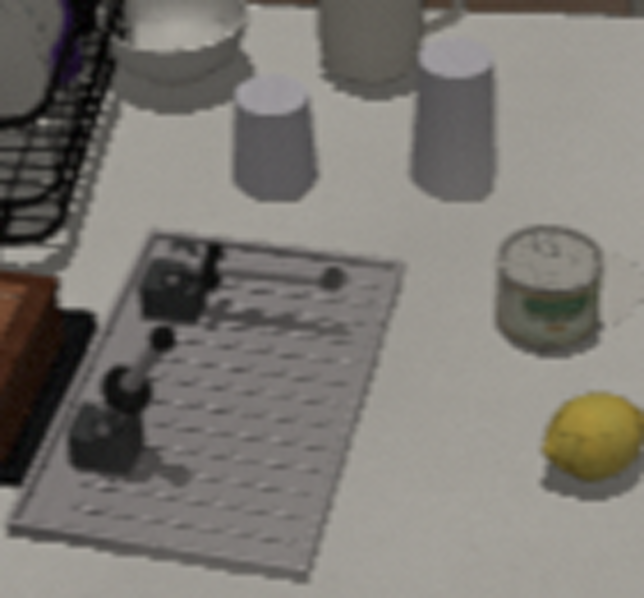

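```bash
cat > h.py <<'E'
import numpy as np, cv2
from bench import bot
def cams():
    return {n:{k:v for k,v in bot.capture(n).items()} for n in("top","side")}
def ray(c,p):
    d=c["R"].T@np.linalg.inv(c["K"])@np.r_[p,1.]; return -c["R"].T@c["t"],d/np.linalg.norm(d)
def tri(obs):
    A=0;b=0;
    for c,p in obs:
        o,d=ray(c,p);M=np.eye(3)-np.outer(d,d);A=A+M;b=b+M@o
    X=np.linalg.solve(A,b)
    e=[np.linalg.norm((np.eye(3)-np.outer(ray(c,p)[1],ray(c,p)[1]))@(X-ray(c,p)[0])) for c,p in obs]
    return X,max(e)
def onz(c,p,z):
    o,d=ray(c,p); return o+d*(z-o[2])/d[2]
E
cat > m.py <<'E'
from h import *
C=cams(); np.set_printoptions(precision=4,suppress=True)
T=lambda u,v:(210+(u+.5)/4-.5,140+(v+.5)/4-.5)
S=lambda u,v:(220+(u+.5)/4.6-.5,140+(v+.5)/4.6-.5)
for n,a,b in[("tall top",(721,380),(456,58)),("short top",(676,166),(274,96)),("lball",(381,275),(333,278)),("sball",(163,100),(162,339)),
 ("RL",(68,25),(10,528)),("RR",(513,68),(153,235)),("FR",(488,345),(402,265)),("FL",(37,298),(305,576)),("tin",(428,503),(549,253))]:
    print(n,*tri([(C["top"],T(*a)),(C["side"],S(*b))]), onz(C["top"],T(*a),.012))
E
python3 m.py
```

```text
tall top [ 0.4769 -0.238   0.1085] 0.0011411881845618383 [ 0.4793 -0.2667  0.012 ]
short top [ 0.6181 -0.227   0.0753] 0.000400708363197968 [ 0.629  -0.2445  0.012 ]
lball [ 0.5548 -0.0331  0.0514] 0.0007412855784619525 [ 0.5585 -0.0364  0.012 ]
sball [0.6575 0.1061 0.109 ] 0.006239965830209866 [0.6864 0.1119 0.012 ]
RL [0.7456 0.1789 0.0036] 0.0008794866030297703 [0.7424 0.1779 0.012 ]
RR [ 0.7044 -0.1358  0.0038] 0.00031826004153724717 [ 0.702  -0.1344  0.012 ]
FR [ 0.5096 -0.1091  0.0058] 0.0013509708517223111 [ 0.5079 -0.1082  0.012 ]
FL [0.5516 0.2037 0.0018] 0.0013361809961848282 [0.5492 0.2022 0.012 ]
tin [ 0.4039 -0.0571  0.0633] 0.0007601264795471853 [ 0.4013 -0.0625  0.012 ]
```

```bash
cat >> h.py <<'E'
YAW=-7.6
r=np.radians(YAW); XT=np.array([np.cos(r),np.sin(r),0]); YT=np.array([-np.sin(r),np.cos(r),0]); Z=np.array([0,0,1.])
O=np.array([.677,.028,0]); LR=O-.08*YT+.045*Z; SR=O+.08*YT+.045*Z
def peg(root,r,th): return root+r*(-np.cos(th)*XT+np.sin(th)*Z)
def go(target):  # grasp point target -> tool-axis delta
    s=bot.read_state(); a=np.radians(s["tcp_rot"][2]); g=s["tcp_pos"]-[0,0,.18]
    d=np.asarray(target)-g
    return np.round([d@[np.cos(a),np.sin(a),0],d@[np.sin(a),-np.cos(a),0],-d[2]],4)
def proj(c,X):
    p=c["K"]@(c["R"]@X+c["t"]); return p[:2]/p[2]
E
```

Request:
steer_hand(segments=[{"rz": -6.1}, {}], finger_gap=0.06)

```text
t: 0.4
tcp_pos: [0.1537, 0.6315, 0.4044]
tcp_rot: [-180.0, -0.0, 172.4]
force: [-0.2, 0.2, 0.5]
grip_width: 0.0819
grip_force: 0.0
```

```bash
python3 - <<'E'
from h import *
C=cams()
for n,X in[("long root",LR),("lball",peg(LR,.113,.06)),("sball",peg(SR,.081,1.047)),("scollar",peg(SR,.025,1.047))]:
    t=proj(C["top"],X);s=proj(C["side"],X)
    print(n,X.round(4),"topcrop",((t-[210,140])*4).round(),"sidecrop",((s-[220,140])*4.6).round())
print(go([.5548,-.0331,.0514]), go(peg(LR,.113,.06)))
E
```

```text
long root [ 0.6664 -0.0513  0.045 ] topcrop [399. 109.] sidecrop [180. 261.]
lball [ 0.5546 -0.0364  0.0518] topcrop [384. 272.] sidecrop [333. 273.]
sball [0.6474 0.1127 0.1151] topcrop [151. 122.] sidecrop [164. 335.]
scollar [0.6752 0.109  0.0666] topcrop [161.  96.] sidecrop [128. 386.]
[-0.4866 -0.6047  0.1731] [-0.4869 -0.608   0.1728]
```

Request:
steer_hand(segments=[{"d": [-0.029, -0.036, 0]}, {"d": [-0.029, -0.036, 0]}, {"d": [-0.029, -0.036, 0]}, {"d": [-0.029, -0.036, 0]}, {"d": [-0.029, -0.036, 0]}, {"d": [-0.029, -0.036, 0]}, {"d": [-0.029, -0.036, 0]}, {"d": [-0.029, -0.036, 0]}, {"d": [-0.029, -0.036, 0]}, {"d": [-0.029, -0.036, 0]}], finger_gap=0.06)

```text
t: 1.5
tcp_pos: [0.3944, 0.2348, 0.405]
tcp_rot: [180.0, 0.0, 172.3]
force: [1.0, 0.2, -0.1]
grip_width: 0.0598
grip_force: 0.0
```

Request:
steer_hand(segments=[{"d": [-0.028, -0.035, 0]}, {"d": [-0.028, -0.035, 0]}, {"d": [-0.028, -0.035, 0]}, {"d": [-0.028, -0.035, 0]}, {"d": [-0.028, -0.035, 0]}, {"d": [-0.028, -0.035, 0]}, {"d": [-0.028, -0.035, 0]}, {}, {}])

```text
t: 2.4
tcp_pos: [0.5557, -0.0332, 0.4044]
tcp_rot: [180.0, -0.0, 172.2]
force: [-0.4, 0.7, 0.3]
grip_width: 0.0602
grip_force: 0.0
```

```bash
python3 - <<'E'
from h import *
print(go([.5548,-.0345,.0514]),bot.read_state()["qpos"])
E
```

```text
[ 0.0007 -0.0014  0.173 ] [ -2.65729033  28.37367474   4.7590571  102.18779917  -2.97949894
  49.59086404  85.65340282]
```

Request:
steer_hand(segments=[{"d": [0, 0, 0.04]}, {"d": [0, 0, 0.04]}, {"d": [0, 0, 0.04]}, {"d": [0, 0, 0.03]}, {"d": [0, 0, 0.023]}, {}])

```text
t: 3.0
tcp_pos: [0.5539, -0.0302, 0.2291]
tcp_rot: [180.0, -0.4, 172.5]
force: [-0.9, 0.8, 0.3]
grip_width: 0.0602
grip_force: 0.0
```

Request:
steer_hand(segments=[{}, {}, {}, {}, {}, {}], finger_gap=0.0, squeeze=15)

```text
t: 3.6
tcp_pos: [0.5556, -0.0347, 0.2322]
tcp_rot: [-179.8, 0.1, 172.3]
force: [-0.6, -2.3, 2.0]
grip_width: 0.0165
grip_force: 15.0
```

```bash
python3 - <<'E'
from h import *
c=bot.capture("wrist"); cv2.imwrite("pics/w1.png",c["frame"])
g=bot.read_state()["tcp_pos"]-[0,0,.18]
a=[peg(LR,.113,t) for t in np.linspace(.06,1.08,9)]
d=[ (-(q-p)@XT,(q-p)@YT,-(q-p)[2]) for p,q in zip(a,a[1:])]
print(g,np.round(d,4))
E
```

```text
[ 0.55557282 -0.03460964  0.0521103 ] [[-0.0018  0.     -0.0143]
 [-0.0036 -0.     -0.0139]
 [-0.0053  0.     -0.0134]
 [-0.007  -0.     -0.0126]
 [-0.0085 -0.     -0.0116]
 [-0.0099  0.     -0.0104]
 [-0.0112 -0.     -0.0091]
 [-0.0122  0.     -0.0076]]
```

View pics/w1.png

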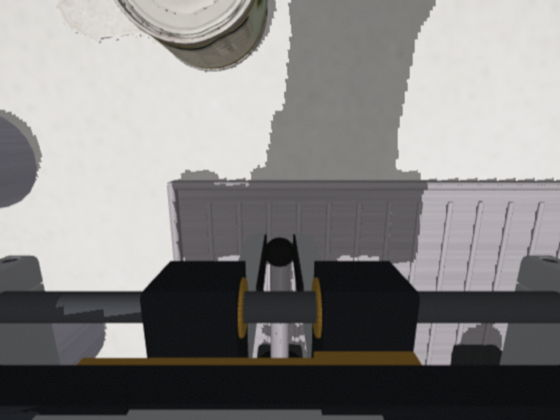

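The wrist view shows the ball gripped between the fingers at (280,252). Now I'll swing it up along the arc.

Request:
steer_hand(segments=[{"d": [-0.002, 0, -0.014]}, {"d": [-0.0035, 0, -0.014]}, {"d": [-0.005, 0, -0.0135]}, {"d": [-0.007, 0, -0.0125]}, {}])

```text
t: 4.15
tcp_pos: [0.5726, -0.0369, 0.2869]
tcp_rot: [-179.8, -0.0, 172.3]
force: [-3.2, -5.3, 2.7]
grip_width: 0.0167
grip_force: 15.0
```

Request:
steer_hand(segments=[{"d": [-0.0085, 0, -0.0115]}, {"d": [-0.010, 0, -0.0105]}, {"d": [-0.011, 0, -0.009]}, {"d": [-0.012, 0, -0.0075]}, {}, {}])

```text
t: 4.75
tcp_pos: [0.6138, -0.0424, 0.325]
tcp_rot: [-179.8, -0.0, 172.3]
force: [-2.7, -4.7, 5.4]
grip_width: 0.0164
grip_force: 15.0
```

```bash
python3 - <<'E'
from h import *
C=cams()
g=bot.read_state()["tcp_pos"]-[0,0,.18]; d=g-LR
print(g,np.linalg.norm(d),np.arctan2(d[2],-d@XT))
c=bot.capture("side");a=c["frame"][140:270,220:360]; cv2.imwrite("pics/s2.png",cv2.resize(a,None,fx=4.6,fy=4.6,interpolation=cv2.INTER_CUBIC))
E
```

```text
[ 0.61365847 -0.04238222  0.14500453] 0.11342005485795788 1.079743008213376
```

View pics/s2.png

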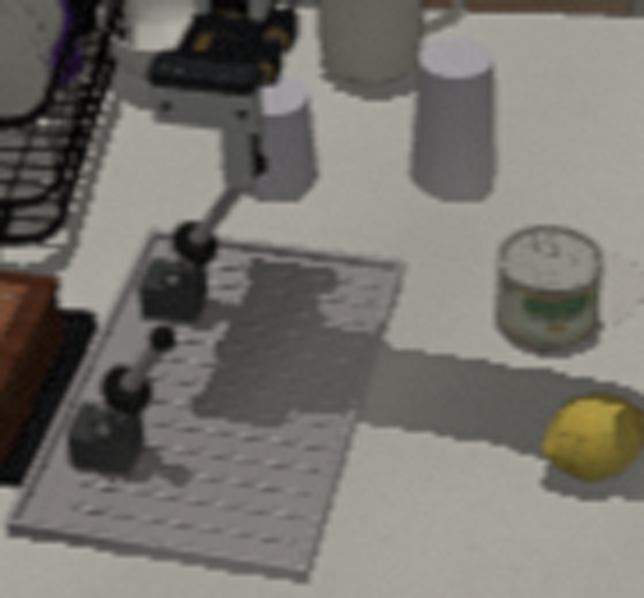

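Request:
steer_hand(segments=[{"d": [-0.003, 0, -0.001]}, {"d": [-0.003, 0, -0.001]}, {}])

```text
t: 5.2
tcp_pos: [0.6183, -0.043, 0.3265]
tcp_rot: [-179.8, -0.3, 172.3]
force: [-6.3, -4.0, 6.9]
grip_width: 0.0162
grip_force: 15.0
```

Request:
steer_hand(segments=[{}, {}, {}, {"d": [0, 0, -0.05]}, {"d": [0, 0, -0.05]}, {"d": [0, 0, -0.03]}, {}], finger_gap=0.06)

```text
t: 5.9
tcp_pos: [0.6214, -0.0406, 0.4614]
tcp_rot: [179.9, 0.6, 172.4]
force: [0.3, -0.1, -0.7]
grip_width: 0.06
grip_force: 0.0
```

```bash
python3 - <<'E'
from h import *
C=cams()
for n in C: cv2.imwrite(f"pics/{n}3.png",C[n]["frame"])
a=C["side"]["frame"][140:270,220:360]; b=C["top"]["frame"][140:240,210:410]
a=cv2.resize(a,(560,520),interpolation=cv2.INTER_CUBIC)
cv2.imwrite("pics/both3.png",a)
X=peg(LR,.113,1.05); print("pred ball side crop x4",(proj(C["side"],X)-[220,140])*4)
# tall cup top at world
print(go([.477,-.238,.08]))
E
```

```text
pred ball side crop x4 [217.4656619  137.59887332]
[ 0.1159 -0.2146  0.1965]
```

View pics/both3.png

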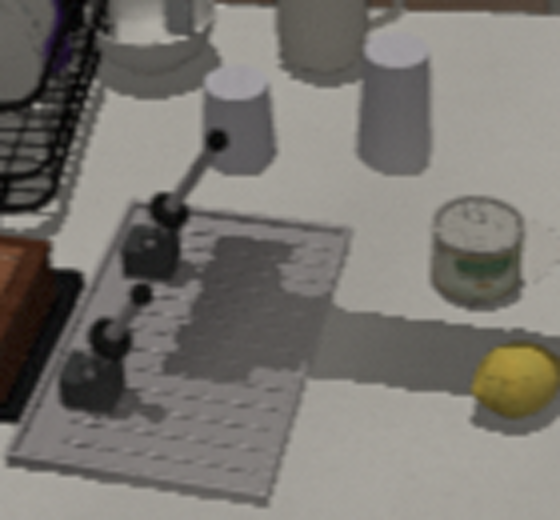

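Request:
steer_hand(segments=[{"d": [0.019, -0.036, 0]}, {"d": [0.019, -0.036, 0]}, {"d": [0.019, -0.036, 0]}, {"d": [0.019, -0.036, 0]}, {"d": [0.02, -0.035, 0]}, {"d": [0.02, -0.035, 0]}, {"d": [0, 0, 0.04]}, {}, {}], finger_gap=0.094)

```text
t: 6.9
tcp_pos: [0.4769, -0.2367, 0.415]
tcp_rot: [179.9, -0.2, 172.5]
force: [0.8, -0.2, 0.3]
grip_width: 0.0939
grip_force: 0.0
```

```bash
python3 - <<'E'
from h import *
print(go([.477,-.238,.087]))
E
```

```text
[-0.0002 -0.0012  0.148 ]
```

Request:
steer_hand(segments=[{"d": [0, -0.001, 0.04]}, {"d": [0, 0, 0.04]}, {"d": [0, 0, 0.03]}, {"d": [0, 0, 0.025]}, {"d": [0, 0, 0.013]}, {}])

```text
t: 7.5
tcp_pos: [0.4772, -0.2377, 0.2673]
tcp_rot: [179.9, -0.1, 172.5]
force: [-0.2, -0.3, 0.8]
grip_width: 0.0941
grip_force: 0.0
```

Request:
steer_hand(segments=[{}, {}, {}, {}, {}], finger_gap=0.0, squeeze=18)

```text
t: 8.0
tcp_pos: [0.477, -0.2386, 0.2688]
tcp_rot: [-180.0, 0.1, 172.4]
force: [0.6, 0.3, 3.7]
grip_width: 0.0605
grip_force: 18.1
```

Request:
steer_hand(segments=[{"d": [0, 0, -0.02]}, {"d": [0, 0, -0.04]}, {"d": [0, 0, -0.05]}, {"d": [0, 0, -0.05]}, {}])

```text
t: 8.5
tcp_pos: [0.4781, -0.2397, 0.4345]
tcp_rot: [-179.8, 0.7, 172.4]
force: [0.8, -0.5, -2.5]
grip_width: 0.0605
grip_force: 17.9
```

```bash
python3 - <<'E'
from h import *
tip=peg(LR,.122,1.05)
print(tip,go([tip[0],tip[1],.3]))
E
```

```text
[ 0.60624907 -0.0432688   0.15082563] [-0.101   0.2117 -0.0455]
```

```bash
cat >> h.py <<'E'
def fz(root,f,z): return np.r_[(root-f*XT)[:2],z]
def al(root,r,e): # aligned pivot, r along peg, e towards rear-up
    return root+r*(-.5*XT+.866*Z)+e*(.866*XT+.5*Z)
E
python3 - <<'E'
from h import *
print(go(fz(LR,.072,.275)))
E
```

```text
[-0.0897  0.2117 -0.0205]
```

Request:
steer_hand(segments=[{"d": [0, 0, -0.02]}, {"d": [-0.015, 0.035, 0]}, {"d": [-0.015, 0.035, 0]}, {"d": [-0.015, 0.035, 0]}, {"d": [-0.015, 0.035, 0]}, {"d": [-0.015, 0.035, 0]}, {"d": [-0.015, 0.037, 0]}, {}, {}])

```text
t: 9.4
tcp_pos: [0.5937, -0.0393, 0.4466]
tcp_rot: [-180.0, -0.2, 172.6]
force: [0.4, -0.6, -2.3]
grip_width: 0.0607
grip_force: 17.9
```

```bash
python3 - <<'E'
from h import *
print(go(fz(LR,.072,.275)),go(fz(LR,.072,.245)),go(fz(LR,.0909,.1644)))
E
```

```text
[-0.0016 -0.0023 -0.0084] [-0.0016 -0.0023  0.0216] [ 0.0173 -0.0022  0.1022]
```

Request:
steer_hand(segments=[{"d": [0, -0.002, 0.015]}, {"d": [0.001, 0, 0.015]}, {"d": [0.002, 0, 0.012]}, {"d": [0.002, 0, 0.012]}, {}], finger_gap=0.0, squeeze=11)

```text
t: 9.9
tcp_pos: [0.5877, -0.0423, 0.3924]
tcp_rot: [-180.0, -0.2, 172.4]
force: [0.1, -0.6, -1.9]
grip_width: 0.0611
grip_force: 10.9
```

Request:
steer_hand(segments=[{"d": [0.003, 0, 0.012]}, {"d": [0.003, 0, 0.012]}, {"d": [0.003, 0, 0.012]}, {"d": [0.003, 0, 0.012]}, {}])

```text
t: 10.4
tcp_pos: [0.5763, -0.0403, 0.3454]
tcp_rot: [-180.0, -0.1, 172.4]
force: [-1.3, 0.1, -2.0]
grip_width: 0.0606
grip_force: 10.9
```

```bash
python3 - <<'E'
from h import *
c=bot.capture("side");a=c["frame"][110:240,230:370]; cv2.imwrite("pics/s4.png",cv2.resize(a,None,fx=4.5,fy=4.5,interpolation=cv2.INTER_CUBIC))
print(go(fz(LR,.0909,.1644)))
E
```

```text
[0.0004 0.001  0.0017]
```

View pics/s4.png

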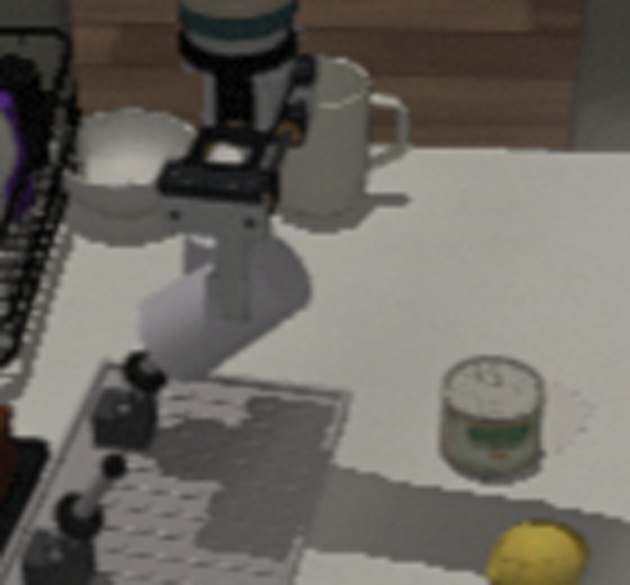

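```bash
cat >> h.py <<'E'
def outline(c,piv,tilt,up,H,a=1.,off=(0,0)):
    """silhouette of a cup whose axis leans tilt deg to front; piv is `up` above rim"""
    t=np.radians(tilt); ax=-np.sin(t)*XT+np.cos(t)*Z; n=np.cross(YT,ax); P=[]
    for s,R in((-up,.035),(H-up,.029)):
        for k in np.linspace(0,2*np.pi,60): P.append((proj(c,piv+s*ax+R*(np.cos(k)*n+np.sin(k)*YT))-off)*a)
    return cv2.convexHull(np.float32(P))
E
python3 - <<'E'
from h import *
c=bot.capture("side"); piv=bot.read_state()["tcp_pos"]-[0,0,.18]
im=cv2.imread("pics/s4.png")
for t in(20,30,40,50,60):
    o=outline(c,piv,t,.0888,.11,4.5,(230,110))[:,0]
    print(t,"left",o[o[:,0].argmin()],"bottom",o[o[:,1].argmax()],"right",o[o[:,0].argmax()],"top",o[o[:,1].argmin()])
E
```

```text
20 left [161.48085 349.20486] bottom [222.17929 393.04974] right [296.36832 253.12045] top [241.54654 215.1456 ]
30 left [144.86047 333.97787] bottom [205.33644 386.67197] right [298.2875 260.6043] top [244.3059  214.19098]
40 left [130.95647 316.89377] bottom [188.6407  377.94492] right [298.6903  268.03632] top [248.0962  213.85898]
50 left [120.08067 302.55353] bottom [172.44276 366.8164 ] right [297.58276 271.82568] top [252.89197 214.439  ]
60 left [112.51632 287.813  ] bottom [154.36205 353.42377] right [295.20074 278.38937] top [260.67697 216.1441 ]
```

Request:
steer_hand(segments=[{"d": [-0.005, -0.001, -0.0025]}, {"d": [-0.0045, 0, -0.003]}, {"d": [-0.003, 0, 0.005]}, {"d": [-0.003, 0, 0.005]}, {"d": [-0.003, 0, 0.005]}, {"d": [-0.003, 0, 0.005]}, {"d": [-0.0025, 0, 0.005]}, {"d": [-0.0025, 0, 0.0045]}, {}], finger_gap=0.0, squeeze=14)

```text
t: 11.4
tcp_pos: [0.6034, -0.0447, 0.3216]
tcp_rot: [-180.0, 0.0, 172.4]
force: [1.4, -0.0, -1.8]
grip_width: 0.0606
grip_force: 13.9
```

```bash
python3 - <<'E'
from h import *
c=bot.capture("side");a=c["frame"][110:240,230:370]; cv2.imwrite("pics/s5.png",cv2.resize(a,None,fx=4.5,fy=4.5,interpolation=cv2.INTER_CUBIC))
print(go(al(LR,.115,-.008)),go(al(LR,.107,-.008)))
piv=bot.read_state()["tcp_pos"]-[0,0,.18]
for t in(10,20,30,40,50):
    o=outline(c,piv,t,.0888,.11,4.5,(230,110))[:,0]
    print(t,"left",o[o[:,0].argmin()],"bottom",o[o[:,1].argmax()],"right",o[o[:,0].argmax()],"top",o[o[:,1].argmin()])
E
```

```text
[0.0008 0.0018 0.0012] [-0.0032  0.0018  0.0082]
10 left [146.97928 384.1947 ] bottom [198.97711 418.92932] right [256.09253 270.8454 ] top [208.48404 241.57176]
20 left [128.3299  371.47006] bottom [187.74007 414.816  ] right [259.51376 277.96463] top [205.90291 240.41255]
30 left [111.84749 356.57355] bottom [171.24022 408.49533] right [261.50174 285.25616] top [208.52379 239.5395 ]
40 left [ 97.99951 339.87982] bottom [154.85892 399.87894] right [262.0063  292.49228] top [212.1529  239.28258]
50 left [ 87.043396 325.95172 ] bottom [138.93843 388.91788] right [261.08234 296.1089 ] top [216.77002 239.92273]
```

View pics/s5.png

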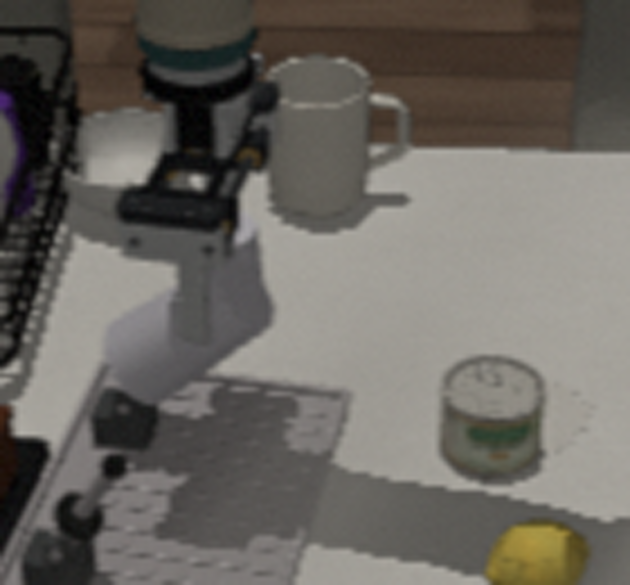

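Request:
steer_hand(segments=[{"d": [-0.0015, 0.001, 0.0025]}, {"d": [-0.0015, 0, 0.0025]}, {"d": [-0.001, 0, 0.002]}, {}])

```text
t: 11.85
tcp_pos: [0.6071, -0.0441, 0.3149]
tcp_rot: [180.0, 0.0, 172.4]
force: [1.3, 0.0, -1.5]
grip_width: 0.0603
grip_force: 13.9
```

Request:
steer_hand(segments=[{"d": [-0.001, 0, 0.002]}, {}])

```text
t: 12.05
tcp_pos: [0.608, -0.0443, 0.3129]
tcp_rot: [180.0, -0.0, 172.4]
force: [0.4, -0.8, -1.1]
grip_width: 0.0605
grip_force: 13.9
```

Request:
steer_hand(segments=[{"d": [-0.001, 0, 0.002]}, {}])

```text
t: 12.25
tcp_pos: [0.6075, -0.0442, 0.3113]
tcp_rot: [180.0, -0.3, 172.4]
force: [-4.4, 1.2, 6.9]
grip_width: 0.0606
grip_force: 14.2
```

Request:
steer_hand(segments=[{"d": [0, 0, -0.0005]}, {}, {}, {}, {}], finger_gap=0.094)

```text
t: 12.75
tcp_pos: [0.609, -0.0444, 0.3115]
tcp_rot: [-180.0, -0.0, 172.4]
force: [0.1, -0.3, -0.4]
grip_width: 0.0933
grip_force: 0.0
```

Request:
steer_hand(segments=[{"d": [0, 0, -0.03]}, {"d": [0, 0, -0.05]}, {"d": [0, 0, -0.05]}, {"d": [0, 0, -0.05]}, {}, {}])

```text
t: 13.35
tcp_pos: [0.609, -0.0444, 0.4928]
tcp_rot: [180.0, 0.1, 172.4]
force: [0.3, 0.0, -0.5]
grip_width: 0.0939
grip_force: 0.0
```

```bash
python3 - <<'E'
from h import *
C=cams();c=C["side"];a=c["frame"][110:240,230:370]; a=cv2.resize(a,None,fx=4.5,fy=4.5,interpolation=cv2.INTER_CUBIC)
b=cv2.resize(C["top"]["frame"][140:240,210:350],(0,0),fx=4.5,fy=4.5,interpolation=cv2.INTER_CUBIC)
# overlay: ideal hung cup aligned (red), 8 deg more upright (green)
tip=peg(LR,.122,1.05)
for t,col in((30,(0,0,255)),(20,(0,255,0))):
    cv2.polylines(a,[np.int32(outline(c,tip,t,.104,.11,4.5,(230,110)))],True,col,1)
cv2.imwrite("pics/s6.png",a); cv2.imwrite("pics/t6.png",b)
print(go([.618,-.227,.06]))
E
```

```text
[-0.0335 -0.1799  0.2501]
```

View pics/s6.png

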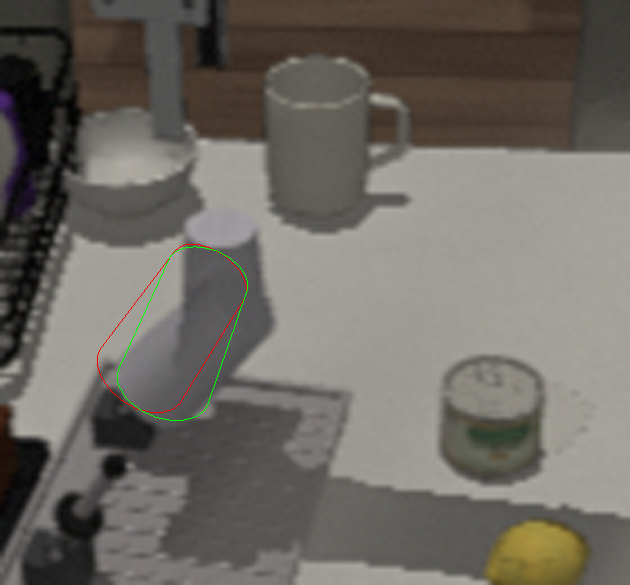

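```bash
cat > fit.py <<'E'
from h import *
from scipy.optimize import differential_evolution as DE
import sys
def fit(root,H,C,refs,boxes,rng=((-.12,.0),(-.02,.02),(.06,.2),(-10,80))):
    M={}
    for n in C:
        f=C[n]["frame"].astype(int); r=refs[n].astype(int); 
        x0,x1,y0,y1=boxes[n]
        m=np.zeros(f.shape[:2],np.uint8); d=np.abs(f-r).sum(2)>18
        lav=(f[...,0]-f[...,1])>=BG
        m[(d&lav)]=1; k=np.zeros_like(m); k[y0:y1,x0:x1]=1; m*=k
        m=cv2.morphologyEx(m,cv2.MORPH_OPEN,np.ones((2,2),np.uint8)); M[n]=(m,k)
    def cost(p):
        e=0
        piv=root+p[0]*XT+p[1]*YT; piv=np.r_[piv[:2],p[2]]
        for n in C:
            z=np.zeros(M[n][0].shape,np.uint8)
            cv2.fillConvexPoly(z,np.int32(np.round(outline(C[n],piv,p[3],H-.006,H)*16)),1,shift=4)
            z*=M[n][1]; e+=1-(z&M[n][0]).sum()/max(1,(z|M[n][0]).sum())
        return e
    r=DE(cost,rng,seed=0,maxiter=80,popsize=12,tol=1e-4); return r.x,r.fun,M
BG=6
if __name__=="__main__":
    C=cams(); R={n:cv2.imread(f"pics/{n}3.png") for n in C}
    for n,p in(("side",(228+45,110+84)),("side",(285,180)),("side",(278,165)),("side",(262,192)),("side",(300,230)),("side",(340,170))):
        print(n,p,C[n]["frame"][p[1]-1:p[1]+2,p[0]-1:p[0]+2].mean((0,1)).round(1))
    B={"side":(240,300,150,215),"top":(270,340,140,215)}
    x,e,M=fit(LR,.11,{k:C[k] for k in C},R,B)
    print("inside xt,yt,z,tilt",x.round(4),e,[M[n][0].sum() for n in M])
    d=np.r_[x[0],x[2]-.045]; print("r,angle of inside pt",np.hypot(*d),np.arctan2(d[1],-d[0]))
    np.set_printoptions(linewidth=250)
    m=M["side"][0][150:215,240:300]; print("\n".join("".join(".#"[v] for v in q) for q in m[::2]))
    m=M["top"][0][140:215,270:340]; print("\n".join("".join(".#"[v] for v in q) for q in m[::2]))
E
python3 fit.py
```

```text
side (273, 194) [88.3 87.1 89. ]
side (285, 180) [87.  84.9 87. ]
side (278, 165) [111.8 109.4 112.3]
side (262, 192) [116.1 113.7 116.3]
side (300, 230) [ 97.  101.7 103.7]
side (340, 170) [151.4 158.3 161. ]
inside xt,yt,z,tilt [-4.60000e-03  7.30000e-03  6.30000e-02  4.80013e+01] 2.0 [np.uint64(0), np.uint64(0)]
r,angle of inside pt 0.018546555314677016 1.3225235772431814
............................................................
............................................................
............................................................
............................................................
............................................................
............................................................
............................................................
............................................................
............................................................
............................................................
............................................................
...................................................
[... 3288 characters left out ...]
.............................................................
......................................................................
......................................................................
......................................................................
......................................................................
......................................................................
......................................................................
......................................................................
......................................................................
......................................................................
```

Request:
steer_hand(segments=[{"d": [-0.006, -0.036, 0]}, {"d": [-0.006, -0.036, 0]}, {"d": [-0.007, -0.036, 0]}, {"d": [-0.007, -0.036, 0]}, {"d": [-0.007, -0.036, 0]}, {}])

```text
t: 14.15
tcp_pos: [0.6165, -0.2339, 0.4895]
tcp_rot: [-179.7, -0.2, 171.9]
force: [0.1, -0.4, -0.7]
grip_width: 0.0943
grip_force: 0.0
```

```bash
sed -i 's/^BG=6/BG=0/' fit.py; python3 fit.py
```

```text
side (273, 194) [87.7 86.  88.1]
side (285, 180) [137.3 134.3 136.9]
side (278, 165) [89.  87.3 89.1]
side (262, 192) [115.2 112.9 115.3]
side (300, 230) [146.4 153.1 156.2]
side (340, 170) [150.4 157.  160.1]
inside xt,yt,z,tilt [-7.89000e-02 -1.58000e-02  1.17200e-01  3.74138e+01] 0.903130051019691 [np.uint64(3367), np.uint64(796)]
r,angle of inside pt 0.10691943960530169 0.741029281133059
............................................................
............................................................
............................................................
............................................................
.......................................######...............
......................................##########............
.....................................###########............
...................................############.............
.......................................##...................
.....................
[... 3440 characters left out ...]
###########.###.....####################################.....
.#######################.....###############################.#####....
.#######################.......###################################....
.######################.........#################################.....
.######################............##############################.....
.######################....................#####################......
.########################.........#########.####################......
.###########################....###########..###################......
.##############################.##########.....###############........
.###############################...............################.......
```

```bash
cat > fit2.py <<'E'
from fit import *
C=cams(); R={n:cv2.imread(f"pics/{n}3.png") for n in C}
S={"side":C["side"]}
x,e,M=fit(LR,.11,S,R,{"side":(250,300,169,213)},((-.12,0),(-.006,.006),(.06,.2),(-10,80)))
print("inside xt,yt,z,tilt",x.round(4),e)
d=np.r_[x[0],x[2]-.045]; print("r,angle",np.hypot(*d),np.arctan2(d[1],-d[0]))
f=C["top"]["frame"][140:225:2,270:340].mean(2)
print("\n".join("".join(" .:-=+*#%@"[min(9,int(v)//20)] for v in q) for q in f))
E
python3 fit2.py
```

```text
inside xt,yt,z,tilt [-8.27000e-02 -1.10000e-03  1.28600e-01  3.68708e+01] 0.10759493670886078
r,angle 0.11761838653170958 0.7907502244985322
...............................:=#%%%%%%%%%%%%%%%%%%%%%%%%%%#%%%%#%%%#
...............................:=#%%%%%%%%%%%%%%%%%%%%%%%%%%%%%##%%%%%
...............................:=#%%%%%%%%%%%%%%%%%%%%%%%%%%%%%#%%%%##
...............................:+#%%%%%%%%%%%%%%%%%%%%%%%%%%%%%%%%%%##
--::::.........................-+#%%%%%%%%%%%%%%%%%%%%%%%%%%%%%%%#%%#%
++++++++++++++++++==++++++==--=*#%%%%%%%%%%%%%%%%%%%%%%%%%%%%%%%%%#%%%
***+***++++++++++++++++*********#################%#%%%%%%%%%%%%%%%%%%%
***********************+*++++++++++++++**++*******#**################%
**********************************************++++++=++++++*********##
**********************************++=++++************************+++*#
*********************************=------------=*******************++*#
********************************+=-====++===--=*******************++*#
********************************+++**********+*************#*#****+*##
******************************++++**
[... 1393 characters left out ...]
******#*###*+=====---=-=-=----===*******###****####*+=-======
********#*##****##*#****+====---=-====-=+**##***#####***###*+=-=======
******************###******+=========++***###***####***####*+--=======
********###*****##*******#**************###*****####****##*+=--=======
********#*#******##*****###****####***#####*+*#####***###*+==--=======
********#****###**#****###******##****#####****####****##*+=---=======
**********************************#****####****######*##*+==---=======
***++++++*******************************###***######**##*+=---========
%%%%############*******++**++*********************#####*+==---========
%%%%%%%%%%%%%%%%%#%%%%##############**++++++++*++******+=-=---========
```

```bash
python3 - <<'E'
from h import *
print(go(fz(LR,.0707,.31)),go(fz(LR,.0707,.1126)))
E
```

```text
[0.0456 0.1792 0.0006] [0.0456 0.1792 0.198 ]
```

Request:
steer_hand(segments=[{"d": [0.009, 0.036, 0]}, {"d": [0.009, 0.036, 0]}, {"d": [0.009, 0.036, 0]}, {"d": [0.009, 0.036, 0]}, {"d": [0.01, 0.035, 0]}, {"d": [0, 0, 0.04]}, {"d": [0, 0, 0.04]}, {"d": [0, 0, 0.02]}, {}, {}], finger_gap=0.094)

```text
t: 15.35
tcp_pos: [0.5962, -0.0425, 0.3921]
tcp_rot: [180.0, 0.0, 172.5]
force: [0.1, -0.7, 0.7]
grip_width: 0.094
grip_force: 0.0
```

```bash
python3 - <<'E'
from h import *
print(go(fz(LR,.0707,.1126)))
E
```

```text
[-0.0001  0.0005  0.0995]
```

Request:
steer_hand(segments=[{"d": [0, 0, 0.04]}, {"d": [0, 0, 0.03]}, {"d": [0, 0, 0.02]}, {"d": [0, 0, 0.01]}, {}])

```text
t: 15.85
tcp_pos: [0.5963, -0.0434, 0.2918]
tcp_rot: [180.0, 0.0, 172.4]
force: [0.2, 0.5, 0.2]
grip_width: 0.094
grip_force: 0.0
```

Request:
steer_hand(segments=[{}, {}, {}, {}, {}], finger_gap=0.0, squeeze=10)

```text
t: 16.35
tcp_pos: [0.5962, -0.0435, 0.2921]
tcp_rot: [180.0, 0.0, 172.4]
force: [-0.8, -0.1, 0.9]
grip_width: 0.0619
grip_force: 9.9
```

Request:
steer_hand(segments=[{"d": [-0.004, 0, -0.003]}, {"d": [-0.004, 0, -0.003]}, {"d": [-0.004, 0, -0.003]}, {}])

```text
t: 16.75
tcp_pos: [0.6083, -0.0454, 0.301]
tcp_rot: [-180.0, 0.0, 172.4]
force: [-1.6, 0.7, 0.3]
grip_width: 0.0617
grip_force: 10.0
```

```bash
python3 - <<'E'
from h import *
print(go(al(LR,.102,.016)))
E
```

```text
[-0.0212  0.0018 -0.0203]
```

Request:
steer_hand(segments=[{"d": [-0.004, 0, -0.003]}, {"d": [-0.004, 0, -0.002]}, {"d": [-0.004, 0, -0.002]}, {}])

```text
t: 17.15
tcp_pos: [0.6189, -0.0467, 0.3078]
tcp_rot: [180.0, -0.3, 172.4]
force: [-5.7, 1.1, 4.7]
grip_width: 0.0617
grip_force: 10.1
```

Request:
steer_hand(segments=[{"d": [-0.004, 0, -0.002]}, {"d": [-0.004, 0, -0.002]}, {}])

```text
t: 17.45
tcp_pos: [0.6238, -0.0471, 0.3095]
tcp_rot: [-180.0, -0.9, 172.4]
force: [-11.9, 1.7, 0.6]
grip_width: 0.0617
grip_force: 10.2
```

Request:
steer_hand(segments=[{"d": [-0.004, 0, -0.002]}, {}])

```text
t: 17.65
tcp_pos: [0.6274, -0.0477, 0.3113]
tcp_rot: [-180.0, -0.9, 172.4]
force: [-12.3, 2.1, -0.2]
grip_width: 0.0622
grip_force: 10.1
```

```bash
python3 - <<'E'
from h import *
print(go(al(LR,.096,.016)))
E
```

```text
[-0.005   0.0016 -0.0048]
```

Request:
steer_hand(segments=[{"d": [0.004, 0, 0]}, {"d": [0.004, 0, 0]}, {}])

```text
t: 17.95
tcp_pos: [0.624, -0.0475, 0.3139]
tcp_rot: [-180.0, 0.1, 172.4]
force: [-0.3, -0.5, -1.9]
grip_width: 0.0619
grip_force: 9.9
```

Request:
steer_hand(segments=[{"d": [-0.001, 0, 0.002]}, {"d": [-0.001, 0, 0.002]}, {}])

```text
t: 18.25
tcp_pos: [0.625, -0.0474, 0.3104]
tcp_rot: [180.0, -0.2, 172.4]
force: [-5.9, 1.5, 6.6]
grip_width: 0.0617
grip_force: 10.2
```

Request:
steer_hand(segments=[{"d": [-0.001, 0, 0.002]}, {}])

```text
t: 18.45
tcp_pos: [0.6257, -0.0475, 0.3087]
tcp_rot: [180.0, -0.2, 172.4]
force: [-7.8, 1.6, 11.4]
grip_width: 0.0619
grip_force: 10.3
```

Request:
steer_hand(segments=[{"d": [0.0005, 0, -0.002]}, {}, {}, {}, {}], finger_gap=0.094)

```text
t: 18.95
tcp_pos: [0.6264, -0.0478, 0.3095]
tcp_rot: [-180.0, 0.0, 172.4]
force: [0.1, 0.1, 0.3]
grip_width: 0.0932
grip_force: 0.0
```

Request:
steer_hand(segments=[{"d": [0, 0, -0.03]}, {"d": [0, 0, -0.05]}, {"d": [0, 0, -0.05]}, {"d": [0, 0, -0.05]}, {"d": [-0.001, -0.036, 0]}, {"d": [-0.001, -0.036, 0]}, {"d": [-0.002, -0.036, 0]}, {"d": [-0.002, -0.036, 0]}, {"d": [-0.002, -0.034, 0]}, {}])

```text
t: 19.95
tcp_pos: [0.6089, -0.2317, 0.4894]
tcp_rot: [-179.7, -0.0, 171.9]
force: [-0.4, -0.2, -0.0]
grip_width: 0.094
grip_force: 0.0
```

```bash
sed -i 's/(250,300,169,213)/(238,300,165,213)/; s/^f=.*//; s/^print("\\n".*/m=M["side"][0][160:213:2,240:300]; print("\\n".join("".join(".#"[v] for v in q) for q in m))/' fit2.py
python3 fit2.py
python3 - <<'E'
from h import *
print(go([.618,-.227,.057]))
E
```

```text
inside xt,yt,z,tilt [-5.0500e-02 -5.9000e-03  1.4410e-01  1.7143e+01] 0.10580645161290325
r,angle 0.11118934845578511 1.0996804992743692
............................................................
............................................................
............................................................
............................#########.......................
..........................###############...................
.........................##.###############.................
.........................##################.................
.......................####################.................
.......................###################..................
......................####################..................
.....................##############...####..................
....................#####
[... 276 characters left out ...]
...
................#####################.......................
...............##################...##......................
...............###.##################.......................
................##########.##########.......................
.................##################.........................
...................#################........................
.........................###................................
............................................................
............................................................
............................................................
............................##..............................
[-0.0076 -0.      0.2523]
```

```bash
cat > fit3.py <<'E'
from fit import *
def cfit(root,L,H,c,ref,box,thetas):
    _,_,M=fit(root,H,{"side":c},{"side":ref},{"side":box},((-.1,-.09),(0,.001),(.1,.11),(20,21)))
    m,k=M["side"]; m=cv2.morphologyEx(m,cv2.MORPH_CLOSE,np.ones((5,5),np.uint8))
    n,lab,st,_=cv2.connectedComponentsWithStats(m); i=1+st[1:,4].argmax(); m=(lab==i).astype(np.uint8); print("mask",st[i])
    for th in thetas:
        def cost(p):
            t=np.radians(p[1]); piv=peg(root,L,th)+p[0]*(np.cos(t)*XT+np.sin(t)*Z)+p[2]*YT
            z=np.zeros(m.shape,np.uint8)
            cv2.fillConvexPoly(z,np.int32(np.round(outline(c,piv,p[1],H-.006,H)*16)),1,shift=4)
            z*=k; return 1-(z&m).sum()/(z|m).sum()
        r=DE(cost,((-.017,.017),(-5,60),(-.008,.008)),seed=0,maxiter=60,popsize=12); print(th,r.x.round(4),round(r.fun,4))
if __name__=="__main__":
    c=bot.capture("side")
    cfit(LR,.122,.11,c,cv2.imread("pics/side3.png"),(238,300,160,213),(.7,.8,.9,.95,1.0,1.05,1.1))
E
python3 fit3.py
```

```text
mask [255 161  33  45 803]
0.7 [1.70000e-02 3.97757e+01 1.40000e-03] 0.408
0.8 [ 1.69000e-02  3.03229e+01 -2.60000e-03] 0.299
0.9 [1.69000e-02 2.33266e+01 2.20000e-03] 0.1766
0.95 [1.7000e-02 1.9438e+01 2.2000e-03] 0.1294
1.0 [1.23000e-02 1.71642e+01 3.90000e-03] 0.1277
1.05 [7.60000e-03 1.65701e+01 5.10000e-03] 0.1243
1.1 [1.50000e-03 1.66204e+01 6.70000e-03] 0.1263
```

Request:
steer_hand(segments=[{"d": [-0.004, 0, 0.04]}, {"d": [-0.003, 0, 0.04]}, {"d": [0, 0, 0.04]}, {"d": [0, 0, 0.04]}, {}, {}], finger_gap=0.094)

```text
t: 20.7
tcp_pos: [0.6183, -0.2248, 0.3301]
tcp_rot: [180.0, -0.0, 172.5]
force: [-0.4, 0.1, 1.1]
grip_width: 0.0937
grip_force: 0.0
```

```bash
python3 - <<'E'
from h import *
print(go([.618,-.227,.057]))
E
```

```text
[-0.     -0.0022  0.0931]
```

Request:
steer_hand(segments=[{"d": [0, -0.002, 0.04]}, {"d": [0, 0, 0.03]}, {"d": [0, 0, 0.015]}, {"d": [0, 0, 0.008]}, {}, {}])

```text
t: 21.3
tcp_pos: [0.6181, -0.2283, 0.2384]
tcp_rot: [-180.0, 0.2, 172.4]
force: [-0.2, 0.3, -0.7]
grip_width: 0.0938
grip_force: 0.0
```

Request:
steer_hand(segments=[{}, {}, {}, {}, {}], finger_gap=0.0, squeeze=18)

```text
t: 21.8
tcp_pos: [0.6175, -0.2279, 0.2369]
tcp_rot: [180.0, 0.0, 172.4]
force: [-0.1, 0.6, 1.4]
grip_width: 0.0627
grip_force: 18.0
```

Request:
steer_hand(segments=[{"d": [0, 0, -0.02]}, {"d": [0, 0, -0.04]}, {"d": [0, 0, -0.05]}, {"d": [0, 0, -0.05]}, {"d": [0, 0, -0.05]}, {"d": [0, 0, -0.04]}, {}])

```text
t: 22.5
tcp_pos: [0.6182, -0.2288, 0.4934]
tcp_rot: [-179.9, 0.7, 172.4]
force: [0.3, -0.3, -1.8]
grip_width: 0.0627
grip_force: 17.9
```

```bash
python3 - <<'E'
from h import *
print(go(fz(SR,.057,.30)))
E
```

```text
[0.0327 0.3424 0.0134]
```

Request:
steer_hand(segments=[{"d": [0.004, 0.043, 0]}, {"d": [0.004, 0.043, 0]}, {"d": [0.004, 0.043, 0]}, {"d": [0.004, 0.043, 0]}, {"d": [0.004, 0.043, 0]}, {"d": [0.004, 0.043, 0]}, {"d": [0.004, 0.042, 0]}, {"d": [0.004, 0.042, 0]}, {}, {}])

```text
t: 23.5
tcp_pos: [0.6303, 0.1164, 0.4851]
tcp_rot: [-179.9, -0.1, 172.6]
force: [0.8, -1.2, -0.7]
grip_width: 0.0629
grip_force: 17.9
```

```bash
python3 - <<'E'
from h import *
print(go(fz(SR,.057,.20)), "aligned stage",go(al(SR,.050+.0569,-.017)),go(al(SR,.018+.0569,-.006)))
E
```

```text
[-0.0009 -0.0014  0.1051] aligned stage [ 0.0102 -0.0014  0.1761] [-0.0153 -0.0014  0.1983]
```

Request:
steer_hand(segments=[{"d": [0, -0.001, 0.04]}, {"d": [0, 0, 0.03]}, {"d": [0, 0, 0.02]}, {"d": [0, 0, 0.015]}, {"d": [0, 0, 0.015]}, {}], finger_gap=0.0, squeeze=12)

```text
t: 24.1
tcp_pos: [0.6298, 0.1117, 0.364]
tcp_rot: [-179.8, -0.3, 172.2]
force: [0.6, 0.1, -0.7]
grip_width: 0.0631
grip_force: 11.9
```

Request:
steer_hand(segments=[{"d": [0.002, 0, 0.01]}, {"d": [0.002, 0, 0.01]}, {"d": [0.002, 0, 0.01]}, {"d": [0.002, 0, 0.01]}, {"d": [0.0015, 0, 0.008]}, {"d": [0.001, 0, 0.008]}, {}])

```text
t: 24.8
tcp_pos: [0.6203, 0.1156, 0.3098]
tcp_rot: [-180.0, -0.0, 172.4]
force: [1.1, 0.7, -0.6]
grip_width: 0.0624
grip_force: 11.9
```

```bash
python3 - <<'E'
from h import *
from fit import *
print(go(al(SR,.050+.0569,-.017)),go(al(SR,.026+.0569,-.006)))
piv=bot.read_state()["tcp_pos"]-[0,0,.18]
C=cams(); c=C["side"]
f=c["frame"].astype(int); u=proj(c,piv); print("pivot px",u)
x0,y0=int(u[0])-35,int(u[1])-25
for t in(10,20,30,40,50):
    o=outline(c,piv,t,.0569,.078)[:,0]-[x0,y0]
    print(t,"left",o[o[:,0].argmin()].round(1),"bottom",o[o[:,1].argmax()].round(1),"right",o[o[:,0].argmax()].round(1))
w=(f[...,0]-f[...,1]>=1)&(f.mean(2)>60)
print("\n".join("%2d "%i+"".join(".#"[int(v)] for v in q) for i,q in enumerate(w[y0:y0+60,x0:x0+70])))
E
```

```text
[0.0004 0.0007 0.0007] [-0.0212  0.0006  0.016 ]
pivot px [264.48822235 210.07446739]
10 left [21.5 38.6] bottom [34.2 47.7] right [46.5 20.5]
20 left [18.6 36.2] bottom [33.2 47.2] right [47.3 22.2]
30 left [16.2 33.5] bottom [30.9 46.4] right [47.9 23.8]
40 left [14.4 31.6] bottom [27.4 45.3] right [48.  25.5]
50 left [13.  28.6] bottom [25.  43.8] right [47.8 26.2]
 0 .............................####..........#####......................
 1 .............................#####.........#####......................
 2 .............................####.........#####.......................
 3 ...........................######.........######......................
 4 ..........................................######......................
 5 ..........................................###.#.......................
 6 .................
[... 3275 characters left out ...]
..................................
51 ....#.................................................................
52 ......................................................................
53 ......................................................................
54 ......................................................................
55 ......................................................................
56 ......................................................................
57 .......#..............................................................
58 ...................#..................................................
59 ......................................................................
```

Request:
steer_hand(segments=[{"d": [-0.005, 0, -0.003]}, {"d": [-0.0045, 0, -0.0025]}, {"d": [-0.003, 0, 0.005]}, {"d": [-0.003, 0, 0.005]}, {"d": [-0.003, 0, 0.005]}, {"d": [-0.0025, 0, 0.0045]}, {"d": [-0.0015, 0, 0.003]}, {}], finger_gap=0.0, squeeze=14)

```text
t: 25.7
tcp_pos: [0.6425, 0.1124, 0.2929]
tcp_rot: [-180.0, -0.1, 172.4]
force: [-0.4, 0.5, -1.7]
grip_width: 0.062
grip_force: 13.9
```

Request:
steer_hand(segments=[{"d": [-0.001, 0, 0.002]}, {"d": [-0.001, 0, 0.002]}, {}])

```text
t: 26.0
tcp_pos: [0.6447, 0.1123, 0.2897]
tcp_rot: [180.0, 0.0, 172.4]
force: [0.2, -0.5, -1.3]
grip_width: 0.0622
grip_force: 13.9
```

```bash
python3 - <<'E'
from h import *
print(go(al(SR,.018+.0569,-.006)))
E
```

```text
[-0.0005  0.0007  0.0028]
```

Request:
steer_hand(segments=[{"d": [-0.001, 0.001, 0.0025]}, {}])

```text
t: 26.2
tcp_pos: [0.6462, 0.1132, 0.2874]
tcp_rot: [180.0, 0.1, 172.4]
force: [0.9, -0.1, -0.3]
grip_width: 0.062
grip_force: 13.9
```

Request:
steer_hand(segments=[{"d": [-0.001, 0, 0.002]}, {}])

```text
t: 26.4
tcp_pos: [0.6472, 0.1131, 0.2857]
tcp_rot: [180.0, 0.1, 172.4]
force: [1.1, -0.3, 3.5]
grip_width: 0.0623
grip_force: 14.0
```

Request:
steer_hand(segments=[{"d": [-0.001, 0, 0.002]}, {}])

```text
t: 26.6
tcp_pos: [0.6478, 0.1133, 0.2851]
tcp_rot: [179.9, 0.0, 172.4]
force: [-2.9, 0.7, 13.1]
grip_width: 0.0625
grip_force: 14.3
```

Request:
steer_hand(segments=[{"d": [0, 0, -0.002]}, {}, {}, {}, {}], finger_gap=0.094)

```text
t: 27.1
tcp_pos: [0.6474, 0.1128, 0.2847]
tcp_rot: [-180.0, -0.1, 172.4]
force: [0.7, -0.9, 0.7]
grip_width: 0.0935
grip_force: 0.0
```

Request:
steer_hand(segments=[{"d": [0, 0, -0.03]}, {"d": [0, 0, -0.05]}, {"d": [0, 0, -0.05]}, {"d": [0, 0, -0.05]}, {"d": [0.04, 0, 0]}, {"d": [0.04, 0, 0]}, {"d": [0.04, 0, 0]}, {"d": [0.04, 0, 0]}, {}])

```text
t: 28.0
tcp_pos: [0.4843, 0.1347, 0.4651]
tcp_rot: [-180.0, -0.3, 172.6]
force: [1.0, -0.2, 0.9]
grip_width: 0.0941
grip_force: 0.0
```

```bash
python3 - <<'E'
from fit3 import *
c=bot.capture("side"); ref=cv2.imread("pics/side3.png"); cv2.imwrite("pics/side9.png",c["frame"])
u=proj(c,peg(SR,.06,1.05)).astype(int); print(u)
cfit(SR,.09,.078,c,ref,(u[0]-30,u[0]+30,u[1]-30,u[1]+30),(1.047,))
cfit(LR,.122,.11,c,ref,(238,300,160,213),(.95,1.0,1.05))
E
```

```text
[252 217]
mask [ 238  188   40   50 1079]
1.047 [-1.67000e-02  3.92817e+01  2.40000e-03] 0.3622
mask [250 166  33  48 863]
0.95 [1.63000e-02 1.91517e+01 4.90000e-03] 0.2457
1.0 [1.11000e-02 1.86641e+01 6.60000e-03] 0.2452
1.05 [7.90000e-03 1.55935e+01 7.90000e-03] 0.246
```

```bash
python3 - <<'E'
from fit3 import *
c=bot.capture("side"); f=c["frame"].astype(int); x0,y0=225,158
def pr(name,root,L,H,th,tl,e):
    t=np.radians(tl); o=outline(c,peg(root,L,th)+e*(np.cos(t)*XT+np.sin(t)*Z),tl,H-.006,H)[:,0]-[x0,y0]
    print(name,th,tl,e,*[o[i].round(1) for i in(o[:,0].argmin(),o[:,1].argmax(),o[:,0].argmax(),o[:,1].argmin())])
for tl,e in((30,0),(18,.005),(10,.01)): pr("S",SR,.09,.078,1.047,tl,e)
for tl,e in((30,0),(17,.008)): pr("L",LR,.122,.11,1.05,tl,e)
g=f.mean(2); lav=(f[...,0]-f[...,1]>=1)
print("\n".join("%2d "%i+"".join(" .:-=+*#%@"[min(9,int(v)//16)] if l else " " for v,l in zip(q,r)) for i,(q,r) in enumerate(zip(g[y0:y0+80,x0:x0+75],lav[y0:y0+80,x0:x0+75]))))
E
```

```text
S 1.047 30 0 [11.  64.3] [25.4 77.1] [41.9 54.9] [29.3 43.8]
S 1.047 18 0.005 [13.3 67.3] [26.5 77.9] [40.6 52.8] [28.8 43.8]
S 1.047 10 0.01 [14.7 69.2] [27.  78.2] [38.9 51.4] [27.8 43.9]
L 1.05 30 0 [26.7 32.2] [39.9 43.7] [59.8 16.4] [48.   6.3]
L 1.05 17 0.008 [30.2 36. ] [43.6 45. ] [57.7 13.9] [45.7  6.2]
 0         .:                                                           =     
 1       .                                                                    
 2                                                                            
 3                .                                                           
 4                                                                            
 5                                                                            
 6                                                                            
 7           :                              @@@@@@@@                          
 8                                         @@@@@@@@@@@@                       
 9                                         %@@@@@@@@@@@@                   
[... 4785 characters left out ...]
*                                    
71       .       +*********++++++++++++                                       
72      .         ********+++++++++++  #                                      
73                +***+ *++++++++++                                           
74   .             +***++++++++++++                                           
75     .             +++++++++++++                                            
76                   +++ ++++++++                                             
77 .  . *       :      =++++++++                                              
78                       =++++                                                
79  .        -               -
```

```bash
cat > fit4.py <<'E'
from h import *
from scipy.optimize import differential_evolution as DE
def run(name,root,L,H,box,c,th=1.05,k3=1):
    f=c["frame"].astype(int); g=f.mean(2); x0,x1,y0,y1=box
    k=np.zeros(g.shape,np.uint8); k[y0:y1,x0:x1]=1
    m=((f[...,0]-f[...,1]>=1)&(g>66)).astype(np.uint8)*k
    m=cv2.morphologyEx(cv2.morphologyEx(m,cv2.MORPH_CLOSE,np.ones((3,3),np.uint8)),cv2.MORPH_OPEN,np.ones((3,3),np.uint8))
    n,lab,st,_=cv2.connectedComponentsWithStats(m); i=1+st[1:,4].argmax(); m=(lab==i).astype(np.uint8)
    def iou(piv,t):
        z=np.zeros(m.shape,np.uint8); cv2.fillConvexPoly(z,np.int32(np.round(outline(c,piv,t,H-.006,H)*16)),1,shift=4); z*=k
        return 1-(z&m).sum()/(z|m).sum()
    tip=peg(root,L,th)
    def dec(p):
        t=np.radians(p[1]); return tip+p[0]*(np.cos(t)*XT+np.sin(t)*Z)+p[2]*(np.cos(t)*Z-np.sin(t)*XT)+p[3]*YT
    for b in((-.0001,.0001),(-.03,.03)):
        r=DE(lambda p:iou(dec(p),p[1]),((-.03,.03),(-5,70),b,(-.006,.006)),seed=0,maxiter=80,popsize=12)
        print(name,st[i],"e,tilt,lift,y",r.x.round(4),round(r.fun,3))
if __name__=="__main__":
    c=bot.capture("side")
    run("short",SR,.09,.078,(228,285,203,238),c,1.047)
    run("tall",LR,.122,.11,(245,290,160,205),c)
E
python3 fit4.py
```

```text
short [237 206  34  31 691] e,tilt,lift,y [-1.6300e-02  4.3397e+01 -0.0000e+00  1.1000e-03] 0.052
short [237 206  34  31 691] e,tilt,lift,y [-1.88000e-02  4.33732e+01 -7.80000e-03 -6.00000e-03] 0.046
tall [254 165  27  39 693] e,tilt,lift,y [1.14000e-02 1.71016e+01 1.00000e-04 3.30000e-03] 0.102
tall [254 165  27  39 693] e,tilt,lift,y [ 1.25000e-02  1.68788e+01 -7.70000e-03 -5.90000e-03] 0.092
```

Request:
steer_hand(segments=[{"d": [-0.035, 0, 0]}, {"d": [-0.035, 0, 0]}, {"d": [-0.035, 0, 0]}, {"d": [-0.03, 0, 0]}, {"d": [0, 0, 0.03]}, {"d": [0, 0, 0.03]}, {}, {}])

```text
t: 28.95
tcp_pos: [0.6237, 0.1158, 0.4049]
tcp_rot: [-180.0, -0.0, 172.4]
force: [-0.6, -0.1, 0.7]
grip_width: 0.0943
grip_force: 0.0
```

```bash
python3 - <<'E'
from h import *
print(go(fz(SR,.0446,.0986)))
E
```

```text
[-1.980e-02  1.000e-04  1.263e-01]
```

Request:
steer_hand(segments=[{"d": [-0.02, 0, 0.03]}, {"d": [0, 0, 0.04]}, {"d": [0, 0, 0.03]}, {"d": [0, 0, 0.02]}, {"d": [0, 0, 0.006]}, {}])

```text
t: 29.55
tcp_pos: [0.6434, 0.1136, 0.28]
tcp_rot: [180.0, 0.1, 172.4]
force: [-0.3, 0.5, -0.1]
grip_width: 0.094
grip_force: 0.0
```

Request:
steer_hand(segments=[{}, {}, {}, {}, {}], finger_gap=0.0, squeeze=10)

```text
t: 30.05
tcp_pos: [0.6428, 0.1136, 0.2798]
tcp_rot: [180.0, 0.1, 172.4]
force: [0.8, 0.2, 3.1]
grip_width: 0.0628
grip_force: 10.0
```

Request:
steer_hand(segments=[{"d": [-0.004, 0, -0.004]}, {"d": [-0.004, 0, -0.004]}, {"d": [-0.004, 0, -0.003]}, {"d": [-0.004, 0, -0.002]}, {}])

```text
t: 30.55
tcp_pos: [0.6565, 0.1118, 0.2908]
tcp_rot: [-179.9, -0.5, 172.4]
force: [-7.1, 1.0, -0.9]
grip_width: 0.0627
grip_force: 10.1
```

Request:
steer_hand(segments=[{"d": [-0.001, 0, 0.003]}, {"d": [-0.001, 0, 0.002]}, {}])

```text
t: 30.85
tcp_pos: [0.659, 0.1121, 0.2882]
tcp_rot: [180.0, -0.3, 172.5]
force: [-9.2, 0.2, 10.3]
grip_width: 0.063
grip_force: 10.5
```

Request:
steer_hand(segments=[{"d": [0.004, 0, 0]}, {"d": [0, 0, -0.001]}, {}])

```text
t: 31.15
tcp_pos: [0.657, 0.1115, 0.2883]
tcp_rot: [180.0, 0.1, 172.4]
force: [-0.0, 0.1, -0.4]
grip_width: 0.063
grip_force: 10.0
```

Request:
steer_hand(segments=[{}, {}, {}, {}], finger_gap=0.094)

```text
t: 31.55
tcp_pos: [0.6567, 0.1116, 0.2882]
tcp_rot: [180.0, 0.0, 172.4]
force: [0.1, 0.7, -0.4]
grip_width: 0.0918
grip_force: 0.0
```

Request:
steer_hand(segments=[{"d": [0, 0, -0.03]}, {"d": [0, 0, -0.05]}, {"d": [0, 0, -0.05]}, {"d": [0, 0, -0.05]}, {"d": [0.04, 0, 0]}, {"d": [0.04, 0, 0]}, {"d": [0.04, 0, 0]}, {"d": [0.04, 0, 0]}, {}])

```text
t: 32.45
tcp_pos: [0.4933, 0.1335, 0.4683]
tcp_rot: [-180.0, -0.3, 172.6]
force: [1.1, -0.8, 0.3]
grip_width: 0.094
grip_force: 0.0
```

```bash
python3 fit4.py
```

```text
short [239 203  29  34 689] e,tilt,lift,y [ 1.00000e-04  2.17345e+01 -1.00000e-04  4.00000e-04] 0.049
short [239 203  29  34 689] e,tilt,lift,y [-8.0000e-04  2.2411e+01 -7.0000e-03 -5.8000e-03] 0.045
tall [254 165  28  40 710] e,tilt,lift,y [ 1.29000e-02  1.66466e+01 -1.00000e-04  4.40000e-03] 0.107
tall [254 165  28  40 710] e,tilt,lift,y [ 1.19000e-02  1.77287e+01 -9.00000e-03 -5.30000e-03] 0.094
```

```bash
python3 - <<'E'
from h import *
print(go(fz(LR,.042,.25)))
E
```

```text
[-0.1509 -0.1607  0.0388]
```

Request:
steer_hand(segments=[{"d": [-0.03, -0.032, 0]}, {"d": [-0.03, -0.032, 0]}, {"d": [-0.03, -0.032, 0]}, {"d": [-0.03, -0.032, 0]}, {"d": [-0.03, -0.032, 0]}, {"d": [0, 0, 0.038]}, {}, {}], finger_gap=0.094)

```text
t: 33.3
tcp_pos: [0.6258, -0.0453, 0.4297]
tcp_rot: [180.0, -0.1, 172.4]
force: [0.0, 0.2, 0.5]
grip_width: 0.0941
grip_force: 0.0
```

```bash
python3 - <<'E'
from h import *
print(go(fz(LR,.042,.129)))
E
```

```text
[ 0.001  -0.0006  0.1207]
```

Request:
steer_hand(segments=[{"d": [0, -0.001, 0.04]}, {"d": [0, 0, 0.035]}, {"d": [0, 0, 0.025]}, {"d": [0, 0, 0.015]}, {"d": [0, 0, 0.005]}, {}])

```text
t: 33.9
tcp_pos: [0.6259, -0.0457, 0.311]
tcp_rot: [180.0, 0.1, 172.5]
force: [0.7, 0.9, 0.0]
grip_width: 0.0941
grip_force: 0.0
```

Request:
steer_hand(segments=[{}, {}, {}, {}, {}], finger_gap=0.0, squeeze=22)

```text
t: 34.4
tcp_pos: [0.6254, -0.0467, 0.3106]
tcp_rot: [-180.0, 0.0, 172.4]
force: [-0.0, -0.3, 2.3]
grip_width: 0.0634
grip_force: 21.4
```

Request:
steer_hand(segments=[{"d": [-0.003, 0, -0.001]}, {"d": [-0.003, 0, -0.001]}, {}])

```text
t: 34.7
tcp_pos: [0.6312, -0.0475, 0.3121]
tcp_rot: [-180.0, -0.1, 172.4]
force: [-3.5, 0.6, 2.8]
grip_width: 0.0631
grip_force: 21.4
```

Request:
steer_hand(segments=[{"d": [-0.003, 0, -0.001]}, {"d": [-0.003, 0, -0.001]}, {}])

```text
t: 35.0
tcp_pos: [0.6348, -0.0479, 0.3128]
tcp_rot: [-180.0, -0.6, 172.4]
force: [-9.7, 1.8, 2.3]
grip_width: 0.0628
grip_force: 21.4
```

Request:
steer_hand(segments=[{"d": [-0.003, 0, -0.001]}, {"d": [-0.003, 0, -0.001]}, {}])

```text
t: 35.3
tcp_pos: [0.6386, -0.0483, 0.3136]
tcp_rot: [-180.0, -1.0, 172.4]
force: [-15.5, 2.0, 1.6]
grip_width: 0.0627
grip_force: 21.7
```

Request:
steer_hand(segments=[{"d": [0.004, 0, 0.001]}, {"d": [0.004, 0, 0.001]}, {"d": [0.004, 0, 0.001]}, {}], finger_gap=0.0, squeeze=12)

```text
t: 35.7
tcp_pos: [0.6315, -0.0474, 0.3131]
tcp_rot: [180.0, 0.1, 172.4]
force: [1.0, 0.9, -2.3]
grip_width: 0.0628
grip_force: 11.7
```

Request:
steer_hand(segments=[{"d": [-0.001, 0, 0.002]}, {}])

```text
t: 35.9
tcp_pos: [0.6321, -0.0477, 0.3117]
tcp_rot: [-180.0, -0.1, 172.4]
force: [-4.4, 0.3, 4.6]
grip_width: 0.0627
grip_force: 12.0
```

Request:
steer_hand(segments=[{"d": [0, 0, -0.002]}, {"d": [0.004, 0, 0]}, {"d": [0, 0, 0.0015]}, {}])

```text
t: 36.3
tcp_pos: [0.6283, -0.0469, 0.3113]
tcp_rot: [180.0, -0.0, 172.4]
force: [-0.4, 1.2, -1.3]
grip_width: 0.0627
grip_force: 11.8
```

Request:
steer_hand(segments=[{}, {}, {}, {}], finger_gap=0.094)

```text
t: 36.7
tcp_pos: [0.6285, -0.047, 0.3118]
tcp_rot: [180.0, 0.0, 172.4]
force: [0.3, -0.9, -0.4]
grip_width: 0.0913
grip_force: 0.0
```

Request:
steer_hand(segments=[{"d": [0, 0, -0.03]}, {"d": [0, 0, -0.05]}, {"d": [0, 0, -0.05]}, {"d": [0, 0, -0.05]}, {"d": [0.04, 0, 0]}, {"d": [0.04, 0, 0]}, {"d": [0.04, 0, 0]}, {"d": [0.04, 0, 0]}, {}, {}])

```text
t: 37.7
tcp_pos: [0.4695, -0.0258, 0.4924]
tcp_rot: [180.0, 0.1, 172.4]
force: [0.1, -0.3, -0.5]
grip_width: 0.0943
grip_force: 0.0
```

```bash
sed -i 's/(245,290,160,205),c)/(245,290,160,202),c)\n    run("tall .95",LR,.122,.11,(245,290,160,202),c,.95)/' fit4.py; python3 fit4.py
```

```text
short [239 203  30  34 690] e,tilt,lift,y [-1.00000e-03  2.34871e+01  1.00000e-04 -1.10000e-03] 0.053
short [239 203  30  34 690] e,tilt,lift,y [-3.00000e-03  2.57206e+01 -7.00000e-03 -5.60000e-03] 0.049
tall [254 165  28  37 684] e,tilt,lift,y [ 1.20000e-02  1.66604e+01 -1.00000e-04  4.20000e-03] 0.092
tall [254 165  28  37 684] e,tilt,lift,y [ 1.19000e-02  1.72768e+01 -7.10000e-03 -5.30000e-03] 0.082
tall .95 [254 165  28  37 684] e,tilt,lift,y [ 2.40000e-02  1.67561e+01 -1.00000e-04 -2.00000e-04] 0.087
tall .95 [254 165  28  37 684] e,tilt,lift,y [ 2.17000e-02  1.85328e+01 -4.90000e-03 -5.20000e-03] 0.082
```

```bash
python3 -c "
from bench import bot
print(bot.close_job())"
```

```text
the job is handed in; nothing more can be done
None
```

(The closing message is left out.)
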